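Snug the drain plug, then reopen the feed

ROBOT

A 6-joint arm with a two-finger parallel gripper is mounted at the origin on a cart in front of the work surface, level with it; the furniture and walls round the work are solid. World frame = base frame: x ahead of the robot, y to its left, z up, the work surface at z = 0. Lengths are in m, angles in degrees, forces in N, time in s.
With the tool pointing down it reaches from about 0.25 to 0.775 m from the base axis. Payload 4 kg.
Tool frame: the origin (TCP) lies at the very end of the fingers, on their centre line; the grasp point (between the pads) lies 19 mm behind it (arm.hold_point_z is the distance from the TCP to the grasp point, in m); z points along the fingers, y is the line along which they close (so a half turn about z gives the same grasp; the last joint's range is limited). The gripper opens to 94 mm and grips with 3 to 60 N. Pads are 16 mm wide; open, the fingers measure 119 mm over their backs; the gripper's body (75 mm by 177 mm) begins 78 mm behind the grasp point.
Start: joints at [58.493, 4.996, 78.535, -0, 96.463, -5.907], TCP at [0.238, 0.496, 0.166] pointing down, gripper open.
Joint ranges: [-177.83, 177.83], [-43.37, 116.18], [15.69, 146.23], [-61.86, 241.86], [9.47, 152.12], [-147.06, 147.06]. Speed limits (degrees/s): [159.86, 159.86, 180, 180, 180, 180].

INTERFACE

Orientations are given as [roll, pitch, yaw] about the fixed x, y, z axes, in that order (R = Rz(yaw) Ry(pitch) Rx(roll)).
In Python, from plant import arm, eyes, look_for, place_of gives the robot as it stands. The module is installed in compiled form; this text tells all that it offers.
- The arm moves only by the shell command python3 -m handwheel 'ROWS'. ROWS is text: rows parted by semicolons, each of 7 numbers parted by spaces: the shift along the tool's x, y, z in m, then the turn, a rotation vector about the tool's x, y, z in units of 5 degrees (1.0 is 5 degrees), then the opening, from 0 (shut) to 1 (fully open). In form: dx dy dz wx wy wz grip; .... A call has 1 to 20 rows; each row is the pose to reach, as a shift and turn from the pose commanded when the call began, along the tool's axes at that moment; what a row does not reach only later rows make up. A row lasts 1/10 s, in which the tool goes at most 50 mm and 8.59 degrees, less where a joint would pass 70% of its speed; a pose out of reach is approached as far as the arm can. A call with a gripper value outside its range is refused whole. The fingers move at their own pace and stop on an object; the grip force is fixed at half the most. Time passes only in rows, so rows that repeat a pose let the fingers close. It gives the time, the measured TCP pose, the force, the opening and the grip force at its end, in the units of the state.
- arm.get_obs(): the state, without advancing time (a new reading comes with each control period).
- eyes.get_image(name): name is "side" or "top"; returns the picture (420x560x3 uint8, red, green, blue); there is no depth.
- eyes.camera_params(name): a dict with "fx", "fy", "cx", "cy" (pixels), "k1" (the pictures are not rectified: a ray, as slopes to the right and down, at radius r is drawn at 1 + k1 r^2 times it, then the intrinsics apply), "pose" (4x4, takes a point from camera to world coordinates). Camera axes: x right, y up, looking along -z (the intrinsics and any distortion apply to the point x, -y, -z); pixel columns grow to the right and rows downward; lengths in m; the calibration is good to about 2 mm. A picture is of the moment at which its call begins. camera_params takes no time and is no camera call.
- arm.job_done(): hands the job in; it is judged then, once.
Trained networks look in the newest picture that a camera, given by its name, has taken for a name from the list of things; names that differ only in an ending like _2 or _b are one class to them, and where a whole thing is asked for, a point or a joint stands for the part that bears it (a point fixed in the world has none). Each returns a list of dicts, best first, with "p" (0 to 1); they miss things now and then, are a little off and sometimes report something else, mostly with a low value. They report only what shows in the picture. A call takes as long as a camera call.
- look_for(camera, label): "pixel" ([column, row] in pixels, amid what is visible of it).
- place_of(camera, label): "pixel" ([column, row] in pixels: a listed point, or the origin of a listed thing).
The state is a dict: "t": time; "qpos": joint angles; "qvel": joint speeds; "tau": joint torques, N m; "tool_pos": TCP position; "tcp_rot": TCP orientation; "wrist_force": force on the tool from outside, world axes, zero at the start; "wrist_torque": the same for the moment, N m; "width": finger opening in m; "grip_force": force on a finger pad.
Only numpy, scipy, OpenCV 4.12 (cv2) and the standard library are available. Lean on these libraries where they do the work, as an engineer would, in place of code of your own. Each camera call takes 0.05 s, during which the arm holds its last target. There are 200 camera calls.

TASK

Turn the brass wing plug on the blue drain manifold clockwise until its taper goes snug: a firm nip of about 0.37 newton metres felt at the plug, at least 0.29 and never more than 0.47, wherever in the turn that comes. Once it is snug, and not before, throw the red-knobbed feed lever on the same manifold right over to its other side to open the feed. Leave the things lying round the manifold where they are.

Things in the scene. Friction and masses are not known exactly. Their poses are not given: they have to be found in the camera images.
- plug_head (a point): Centre of the plug's brass wing, on the turning axis, 29 mm above the port face. The wing is a flat upright bar 44 mm long (x), 12 mm thick (y), 26 mm high (z; from 16 to 42 mm above the port face, on a round neck 16 mm across), the same both ways round. Grasp it from above across its thickness, with some 35 N or more so that it does not slip. Its height does not change noticeably.
- port (a point): Centre of the port face (top of the 38 mm steel boss round the plug), 50 mm above the bench; axes as the manifold's. The plug turns clockwise seen from above, freely against 0.04 N m for 0.7 to 2.2 rad (it differs every time and cannot be seen), so it may have to be let go and taken again. Then the taper bites: torque jumps to 0.25 N m and rises 0.8 N m per rad of further turn.
- plug_shank (a point): Point on the plug's hidden tapered shank, on the turning axis, level with the port face at first. It sinks only while the taper bites, 1.5 mm per radian of bite: 0.075 mm at 0.29 N m, 0.41 mm at 0.47 N m, too little to measure. Torque read once the hand has stopped is 0.05 to 0.08 N m less than while it turned. The plug keeps the tightness reached when it is let go.
- manifold: Blue valve block 74 x 220 mm, its top 46 mm above the bench, on a steel foot plate 104 x 236 x 6 mm, with a brass hose barb at each end; fixed to the bench. Origin on the bench under its centre; y lies along its length. The plug stands at y = +75 mm, the feed lever at y = -75 mm, both at x = 0.
- feed (a joint): Feed lever: a 10 mm steel rod with a red ball knob, on a grey base 70 x 50 mm (25 mm high) on top of the manifold. Hinge along the manifold's y, 68 mm above the bench. 0 rad = closed, leaning 0.5 rad towards the manifold's -x; 1.0 rad = open, leaning 0.5 rad towards +x. It starts at 0 to 0.15 rad and stays where it is left; 1 to 2 N at the knob move it.
- feed_tip (a point): Centre of the lever's red ball knob, 26 mm in diameter, 55 mm from the hinge (105 to 123 mm above the bench).
- timer: Red bench timer 78 x 62 x 17 mm lying on the bench behind the manifold, origin under its centre. Bystander.
- green_cassette: Green tissue cassette with a wax block, 29 x 40 x 12 mm, lying on the bench behind the plug, origin under its centre. Bystander.
- pink_cassette: Pink tissue cassette with a wax block, 29 x 40 x 12 mm, lying on the bench beyond the lever end, origin under its centre. Bystander.
- slides: Stack of glass slides 28 x 77 x 8 mm lying on the bench beyond the plug end, origin under its centre. Bystander.

How it is judged (in metres and radians):
On the way, in this order (a step that is already met when the one before it is completed fails the run):
1. the plug is snug: its taper has bitten to at least 0.29 N m (shank sunk 0.075 mm) (z of plug_shank in the frame of port below -7.5e-05 m), for 0.2 s.
2. the feed lever is thrown over to the open side (value of joint feed above 0.85 rad), for 0.2 s.
At the end, for the whole second after the job is handed in: The plug is snug, tightened to at least 0.29 and no more than 0.47 N m (shank sunk 0.075 to 0.41 mm), the feed lever rests past 0.85 of its 1.0 rad towards open, and the timer, both cassettes and the slides are within 30 mm of where they lay (z of plug_shank in the frame of port between -0.00041 and -7.5e-05 m and value of joint feed above 0.85 rad and velocity of joint feed below 0.05 rad/s and distance of each of timer, green_cassette, pink_cassette, slides from where it was at the start of the episode below 0.03 m); the robot touches nothing.
It fails at once if the plug is overtightened: more than 0.47 N m (shank sunk more than 0.41 mm) (z of plug_shank in the frame of port below -0.00041 m).
It fails at once if the feed lever is thrown past halfway before the plug is snug (value of joint feed above 0.5 rad and z of plug_shank in the frame of port above -7.5e-05 m).
It fails at once if the timer, a cassette or the slides are pushed more than 30 mm (distance of any of timer, green_cassette, pink_cassette, slides from where it was at the start of the episode above 0.03 m).
It also fails if it takes over 72 s, if anything falls off the work surface, if the arm or the gripper's body presses on something with over 40 N, if the wrist force passes 120 N, or if a joint passes its speed limit or range.

## Working session

There is one attempt and no reset: what is moved stays moved. The work goes in short steps, Python scripts to look and compute and a shell command to move; the robot and the scene stay as the last step left them, time stands still between calls to the robot, and variables do not carry over. Pictures are saved under pics/ and viewed, at most 10 in all, crops included, and the job is handed in when it is done.

```bash
mkdir -p pics; cat > h.py <<'E'
import numpy as np, cv2
from plant import arm, eyes, look_for, place_of
def ray(cam,px):
    c=eyes.camera_params(cam); P=np.array(c["pose"])
    d=np.array([(px[0]-c["cx"])/c["fx"],(px[1]-c["cy"])/c["fy"]]); u=d.copy()
    for _ in range(20): u=d/(1+c["k1"]*(u@u))
    return P[:3,3],P[:3,:3]@np.array([u[0],-u[1],-1.])
def at_z(cam,px,z):
    o,d=ray(cam,px); return o+d*(z-o[2])/d[2]
def tri(p1,p2):
    o1,d1=ray("side",p1);o2,d2=ray("top",p2)
    s=np.linalg.lstsq(np.c_[d1,-d2],o2-o1,rcond=None)[0]
    a,b=o1+s[0]*d1,o2+s[1]*d2
    return (a+b)/2,np.linalg.norm(a-b)
def save(cam,n): cv2.imwrite(f"pics/{n}.png",eyes.get_image(cam)[:,:,::-1])
E
python3 - <<'E'
from h import *
np.set_printoptions(precision=4,suppress=True)
save("side","s0");save("top","t0")
for l in ["plug_head","port","feed_tip","manifold"]:
    r={}
    for c in ["side","top"]:
        x=place_of(c,l); r[c]=x[0]["pixel"] if x else None; print(l,c,[(np.round(i["pixel"],1),round(i["p"],2)) for i in x[:2]])
    if r["side"] is not None and r["top"] is not None: print(tri(r["side"],r["top"]))
s=arm.get_obs();print({k:np.round(v,3) for k,v in s.items()})
E
```

```text
plug_head side [(array([250.2, 205.4]), 0.52)]
plug_head top [(array([245.6, 232.5]), 0.54)]
(array([0.5206, 0.214 , 0.0815]), np.float64(0.001937923188411326))
port side [(array([249.5, 218.7]), 0.55)]
port top [(array([247.1, 234.7]), 0.59)]
(array([0.5202, 0.2142, 0.0516]), np.float64(0.0055131299951399594))
feed_tip side [(array([236.2, 224.4]), 0.6), (array([274.2, 215. ]), 0.53)]
feed_tip top [(array([329.3, 241.6]), 0.47)]
(array([0.4572, 0.0783, 0.1142]), np.float64(0.06706970404833101))
manifold side [(array([268.4, 253.8]), 0.69)]
manifold top [(array([286. , 239.6]), 0.9)]
(array([0.518 , 0.1403, 0.0016]), np.float64(0.0023919152444683393))
{'t': np.float64(0.5), 'qpos': array([58.494,  4.998, 78.54 , -0.001, 96.462, -5.91 ]), 'qvel': array([-0.005,  0.007,  0.004,  0.   , -0.034,  0.066]), 'tau': array([ -0.001, -33.962, -30.227,   0.072,   0.024,  -0.   ]), 'tool_pos': array([0.238, 0.496, 0.166]), 'tcp_rot': array([-180.   ,    0.001,  154.403]), 'wrist_force': array([-0.066,  0.951, -0.372]), 'wrist_torque': array([-0.047, -0.012,  0.029]), 'grip_force': np.float64(0.0), 'width': np.float64(0.094)}
```

View pics/s0.png

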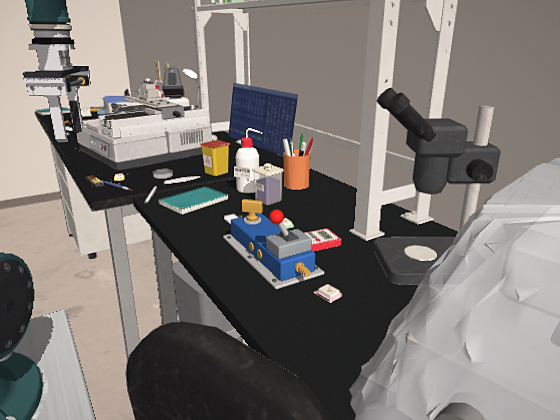

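View pics/t0.png

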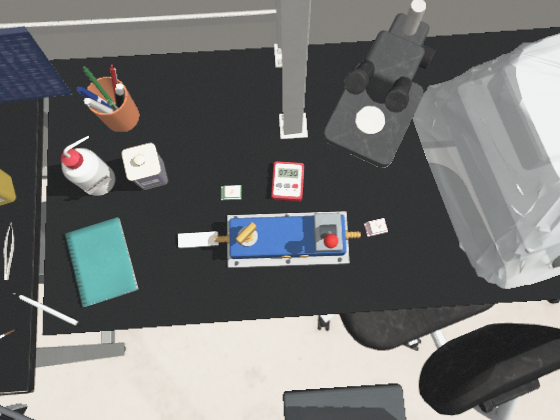

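The side view shows the manifold with the wing at (252,207) and the red knob at (277,216). In the top view the wing is at (246,234), diagonal, and the knob is at (331,241), leaning towards the robot. Next I'll get the wing angle and the manifold yaw.

```bash
python3 - <<'E'
from h import *
np.set_printoptions(precision=4,suppress=True)
im=cv2.imread("pics/t0.png"); 
cv2.imwrite("pics/t0c.png",cv2.resize(im[205:275,215:365],None,fx=5,fy=5,interpolation=cv2.INTER_CUBIC))
print("tip",tri([274.2,215],[329.3,241.6]))
hsv=cv2.cvtColor(im,cv2.COLOR_BGR2HSV)
m=cv2.inRange(hsv,(15,120,120),(28,255,255)); m[:, :233]=0;m[:,265:]=0;m[:215]=0;m[255:]=0
r,c=np.nonzero(m);w=np.array([at_z("top",p,.092)[:2] for p in zip(c,r)])
print(len(w),w.mean(0));rect=cv2.minAreaRect(w.astype(np.float32)*1000);print(rect)
C=np.cov(w.T);e,v=np.linalg.eigh(C);print(e**.5,np.degrees(np.arctan2(v[1,1],v[0,1])))
# manifold yaw from blue
m=cv2.inRange(hsv,(105,130,60),(125,255,255)); m[:, :220]=0;m[:,355:]=0;m[:205]=0;m[270:]=0
r,c=np.nonzero(m);w=np.array([at_z("top",p,.046)[:2] for p in zip(c,r)]);print(cv2.minAreaRect(w.astype(np.float32)*1000))
E
```

```text
tip (array([0.4885, 0.0663, 0.1204]), np.float64(0.001022892057614775))
138 [0.517  0.2112]
((516.2183227539062, 209.9716796875), (19.35672378540039, 40.81278991699219), 42.050743103027344)
[0.0058 0.011 ] 139.24827660246126Traceback (most recent call last):
  File "<stdin>", line 13, in <module>
  File "h.py", line 9, in at_z
    o,d=ray(cam,px); return o+d*(z-o[2])/d[2]
        ~~~^^^^^^^^
  File "h.py", line 4, in ray
    c=eyes.camera_params(cam); P=np.array(c["pose"])
ValueError: time passes only in moves, steps and waits
```

View pics/t0c.png

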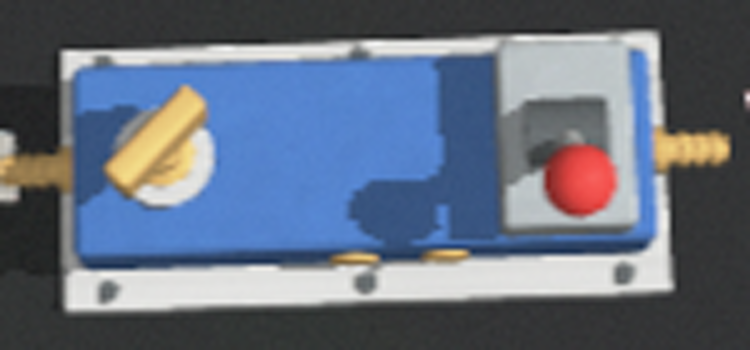

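The wing's long axis is at about 138° and the tip is plausible (z 0.12). A yaw of 138° leaves joint 6 with over 170° of clockwise room, so one grasp should do. I'll move to hover above the plug.

```bash
python3 -m handwheel '-0.375 -0.134 0 0 0 3.3 1;-0.375 -0.134 0 0 0 3.3 1;-0.375 -0.134 0 0 0 3.3 1;-0.375 -0.134 0 0 0 3.3 1;-0.375 -0.134 0 0 0 3.3 1;-0.375 -0.134 0 0 0 3.3 1;-0.375 -0.134 0 0 0 3.3 1;-0.375 -0.134 0 0 0 3.3 1;-0.375 -0.134 0 0 0 3.3 1;-0.375 -0.134 0 0 0 3.3 1;-0.375 -0.134 0.05 0 0 3.3 1;-0.375 -0.134 0.05 0 0 3.3 1;-0.375 -0.134 0.05 0 0 3.3 1;-0.375 -0.134 0.05 0 0 3.3 1'
python3 - <<'E'
from h import *
np.set_printoptions(precision=4,suppress=True)
s=arm.get_obs();print(s["tool_pos"],s["tcp_rot"],s["qpos"],s["wrist_torque"])
im=eyes.get_image("side");cv2.imwrite("pics/s1.png",cv2.resize(im[150:300,180:360,::-1],None,fx=4,fy=4,interpolation=cv2.INTER_CUBIC))
print(place_of("side","plug_head")[:1])
save("top","t1");print(place_of("top","plug_head")[:1])
c=eyes.camera_params("side");P=np.array(c["pose"])
for p in ([.518,.213,.116],[.518,.213,.092],[.518,.213,.05]):
    q=P[:3,:3].T@(np.array(p)-P[:3,3]);u=np.array([q[0],-q[1]])/-q[2];u*=1+c["k1"]*(u@u);print(u*[c["fx"],c["fy"]]+[c["cx"],c["cy"]])
E
```

```text
t: 1.9
tool_pos: [0.5192, 0.2146, 0.1189]
tcp_rot: [179.8, 0.1, 138.0]
wrist_force: [-0.3, 0.1, -0.1]
width: 0.0939
grip_force: 0.0
[0.5192 0.2146 0.1189] [179.7518   0.1368 137.9937] [ 16.6683   7.0378  81.6169   0.0122  91.0621 -31.3255] [-0.0338  0.0351  0.0315]
[{'pixel': [249.8, 203.6], 'p': 0.78}]
[{'pixel': [245.4, 234.9], 'p': 0.37}]
[249.3589 190.1203]
[249.6533 200.9998]
[250.1515 219.5488]
```

View pics/s1.png

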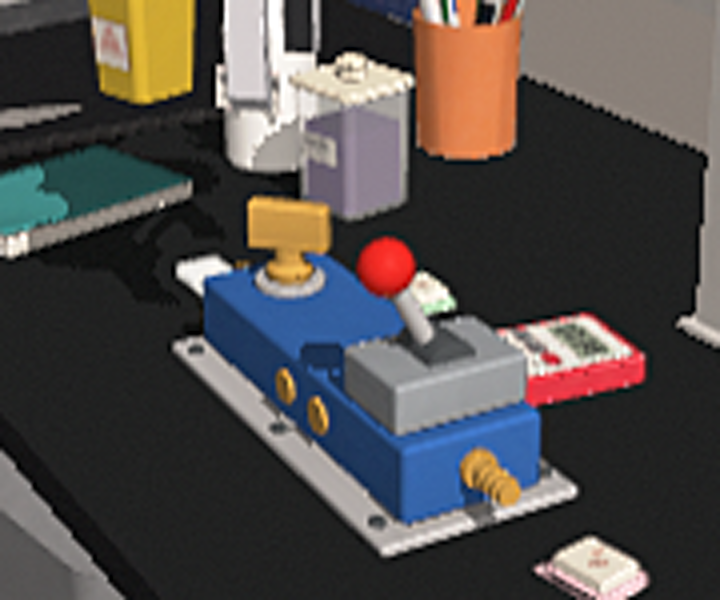

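The crop shows the wing at about (252,205) full-frame, but no gripper above it, so the picture looks stale. I'll take it again.

```bash
python3 - <<'E'
from h import *
np.set_printoptions(precision=4,suppress=True)
a=eyes.get_image("side");b=eyes.get_image("top")
c=np.hstack([a[150:300,180:330],b[170:320,170:320]])[:,:,::-1]
cv2.imwrite("pics/s2.png",cv2.resize(c,None,fx=2.6,fy=2.6,interpolation=cv2.INTER_CUBIC))
s=arm.get_obs();print(s["t"],s["tool_pos"])
E
```

```text
2.2 [0.5188 0.2136 0.1174]
```

View pics/s2.png

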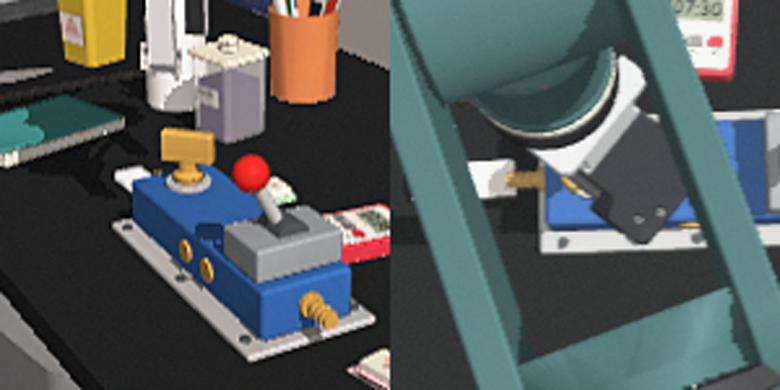

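The top view has the hand over the plug. In the side crop it's unclear whether the white thing is the finger or the bottle, so I'll view the upper area.

```bash
python3 - <<'E'
from h import *
a=eyes.get_image("side")
cv2.imwrite("pics/s3.png",cv2.resize(a[80:260,140:380,::-1],None,fx=3,fy=3,interpolation=cv2.INTER_CUBIC))
E
```

```text
(no output)
```

View pics/s3.png

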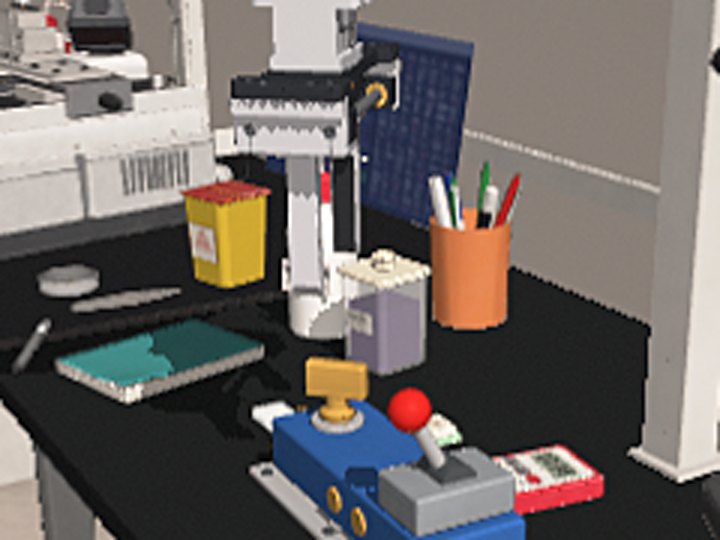

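```bash
python3 - <<'E'
from h import *
np.set_printoptions(precision=4,suppress=True)
s=arm.get_obs();p=np.array(s["tool_pos"]);print(s["t"],p,s["width"])
y=np.array([.669,.743,0])
for cam in ("side","top"):
    c=eyes.camera_params(cam);P=np.array(c["pose"]);print(cam,P[:3,3],-P[:3,2],c["fx"],c["k1"])
    for n,q in dict(tcp=p,f1=p+.053*y,f2=p-.053*y,body=p+[0,0,.097],b1=p+[0,0,.097]+.088*y,b2=p+[0,0,.097]-.088*y).items():
        q=P[:3,:3].T@(q-P[:3,3]);u=np.array([q[0],-q[1]])/-q[2];u*=1+c["k1"]*(u@u);u=u*[c["fx"],c["fy"]]+[c["cx"],c["cy"]]
        print(n,u,"s3crop",(u-[140,80])*3)
E
```

```text
2.25 [0.5186 0.2134 0.1169] 0.09396064381758493
side [ 0.1262 -0.5372  0.4223] [ 0.4971  0.7894 -0.3602] 436.68662405772784 0.04046952801049196
tcp [249.5047 189.5953] s3crop [328.5141 328.7859]
f1 [255.3893 181.4088] s3crop [346.1678 304.2263]
f2 [242.9423 198.7219] s3crop [308.827  356.1656]
body [248.2412 143.3579] s3crop [324.7236 190.0736]
b1 [258.1491 133.6702] s3crop [354.4474 161.0105]
b2 [236.2815 155.0421] s3crop [288.8444 225.1262]
top [0.3399 0.1464 1.0435] [ 0.2126 -0.0141 -0.977 ] 537.4631347529745 0.0490718383887577
tcp [244.1891 230.4765] s3crop [312.5674 451.4296]
f1 [220.8503 212.2983] s3crop [242.5509 396.8949]
f2 [267.8508 248.9215] s3crop [383.5524 506.7646]
body [239.1303 219.1424] s3crop [297.3908 417.4273]
b1 [196.3213 185.9121] s3crop [168.9638 317.7363]
b2 [283.0167 253.2538] s3crop [429.0501 519.7614]
```

```bash
python3 - <<'E'
from h import *
np.set_printoptions(precision=1,suppress=True)
c=eyes.camera_params("side");P=np.array(c["pose"])
def pr(q):
    q=P[:3,:3].T@(np.array(q)-P[:3,3]);u=np.array([q[0],-q[1]])/-q[2];u*=1+c["k1"]*(u@u);return u*[c["fx"],c["fy"]]+[c["cx"],c["cy"]]
t=np.array([.238,.496,.166]);y=np.array([.432,.902,0])
for q in (t,t+.053*y,t-.053*y,t+[0,0,.097]): print(pr(q))
a=cv2.imread("pics/s0.png")[40:180,10:130];b=eyes.get_image("side")[100:240,190:310,::-1]
cv2.imwrite("pics/s4.png",cv2.resize(np.hstack([a,b]),None,fx=3.3,fy=3.3,interpolation=cv2.INTER_NEAREST))
E
```

```text
[ 74.  154.1]
[ 81.6 148. ]
[ 65.6 160.8]
[ 65.9 109.2]
```

View pics/s4.png

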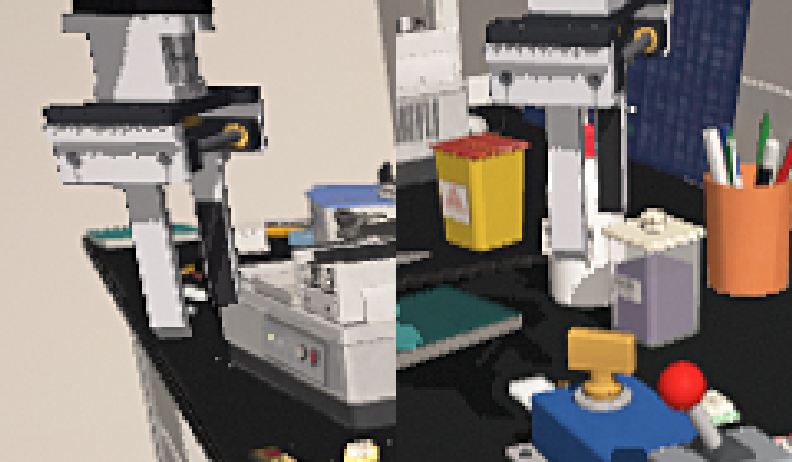

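The rendered fingertips sit about 18 px (roughly 40 mm) above the reported TCP, both now and at the start. The scene objects agree with the calibration, so I'll test it by touch. I'll descend to a reported z of 0.062 and close: a width of 12 mm means the reported TCP is right, and 0 means the hand is really higher.

```bash
python3 -m handwheel '0 0 0.02 0 0 0 1;0 0 0.035 0 0 0 1;0 0 0.045 0 0 0 1;0 0 0.055 0 0 0 1;0 0 0.055 0 0 0 1;0 0 0.055 0 0 0 1'; python3 -m handwheel '0 0 0 0 0 0 0.5;0 0 0 0 0 0 0.4;0 0 0 0 0 0 0.3;0 0 0 0 0 0 0.25;0 0 0 0 0 0 0.25;0 0 0 0 0 0 0.25;0 0 0 0 0 0 0;0 0 0 0 0 0 0;0 0 0 0 0 0 0;0 0 0 0 0 0 0'
python3 -c "
from h import *
s=arm.get_obs();print(s['wrist_torque'],s['qpos'],s['tcp_rot'])"
```

```text
t: 2.9
tool_pos: [0.518, 0.2132, 0.0608]
tcp_rot: [-180.0, -0.0, 137.9]
wrist_force: [0.4, 0.1, 0.0]
width: 0.094
grip_force: 0.0
t: 3.9
tool_pos: [0.5179, 0.2132, 0.0608]
tcp_rot: [180.0, -0.0, 137.9]
wrist_force: [0.2, 0.5, 0.0]
width: 0.0177
grip_force: 0.0
[-0.01072092  0.02807392  0.00592565] [ 1.65693403e+01  8.77547053e+00  8.63864199e+01  4.63315568e-03
  8.48392031e+01 -3.13339972e+01] [ 1.79998535e+02 -4.51006010e-03  1.37902921e+02]
```

Still closing, so I'll give it a few more rows.

```bash
python3 -m handwheel '0 0 0 0 0 0 0;0 0 0 0 0 0 0;0 0 0 0 0 0 0;0 0 0 0 0 0 0;0 0 0 0 0 0 0'
python3 -c "
from h import *
s=arm.get_obs();print(s['wrist_torque'],s['qpos'],s['tcp_rot'],s['tau'])
a=eyes.get_image('side')[130:250,200:320,::-1];cv2.imwrite('pics/s5.png',cv2.resize(a,None,fx=4,fy=4))"
```

```text
t: 4.4
tool_pos: [0.518, 0.2132, 0.0608]
tcp_rot: [180.0, -0.0, 137.9]
wrist_force: [0.2, 0.0, 0.0]
width: 0.0003
grip_force: 0.0
[-0.0461275  -0.02298896 -0.02096866] [ 1.65658802e+01  8.77243461e+00  8.63847961e+01  3.58298199e-03
  8.48383940e+01 -3.13348113e+01] [ 1.79994407e+02 -7.72661636e-04  1.37900369e+02] [-4.83330823e-04 -3.56343377e+01 -2.90824091e+01  5.52980974e-02
  5.26867644e-02  1.15668993e-05]
```

View pics/s5.png

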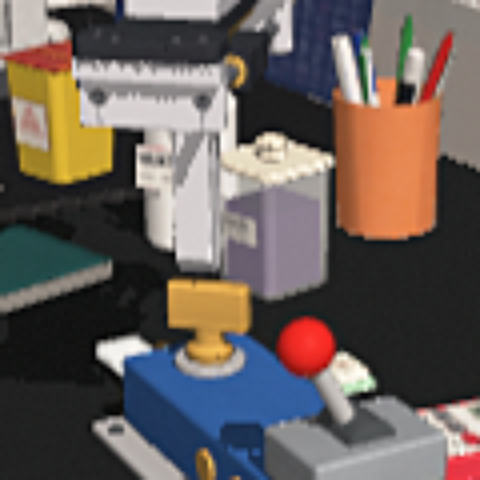

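The fingers shut on nothing, just above the wing: the tip is at px (250,197) and the wing top at row 200. So the true fingertips are about 39 mm above the reported TCP. I'll open, go 36 mm lower, then close and check the forces.

```bash
python3 -m handwheel '0 0 0 0 0 0 1;0 0 0 0 0 0 1;0 0 0 0 0 0 1;0 0 0 0 0 0 1;0 0 0 0 0 0 1;0 0 0 0 0 0 1;0 0 0 0 0 0 1;0 0 0 0 0 0 1;0 0 0.01 0 0 0 1;0 0 0.015 0 0 0 1;0 0 0.02 0 0 0 1;0 0 0.025 0 0 0 1;0 0 0.03 0 0 0 1;0 0 0.036 0 0 0 1;0 0 0.036 0 0 0 1;0 0 0.036 0 0 0 1'
python3 -c "
from h import *
s=arm.get_obs();print(s['wrist_torque'],s['width'])
b=eyes.get_image('top');a=eyes.get_image('side')
c=np.hstack([a[140:260,190:310],b[170:290,180:300]])[:,:,::-1]
cv2.imwrite('pics/s6.png',cv2.resize(c,None,fx=3.3,fy=3.3))"
```

```text
t: 6.05
tool_pos: [0.5179, 0.2131, 0.0246]
tcp_rot: [-180.0, -0.0, 137.9]
wrist_force: [-0.9, -0.7, -0.0]
width: 0.094
grip_force: 0.0
[-0.04074659  0.02253783  0.01947885] 0.09401778298366162
```

View pics/s6.png

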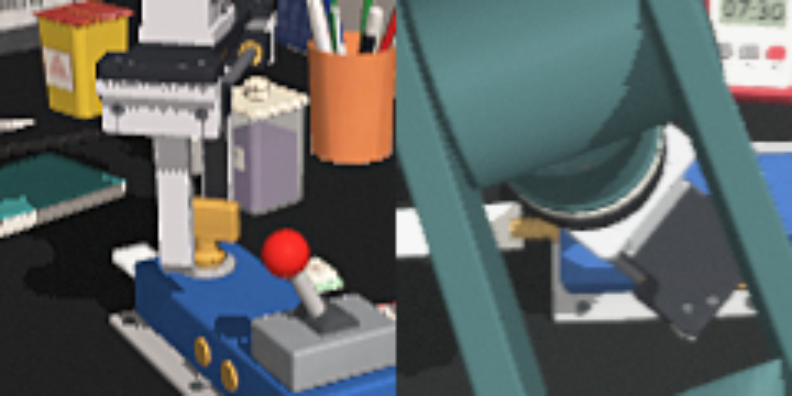

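The near finger's tip is at px (243,222), as predicted for a true z of 0.064, with the wing between the fingers. Closing.

```bash
python3 -m handwheel '0 0 0 0 0 0 0;0 0 0 0 0 0 0;0 0 0 0 0 0 0;0 0 0 0 0 0 0;0 0 0 0 0 0 0;0 0 0 0 0 0 0;0 0 0 0 0 0 0;0 0 0 0 0 0 0;0 0 0 0 0 0 0;0 0 0 0 0 0 0;0 0 0 0 0 0 0;0 0 0 0 0 0 0;0 0 0 0 0 0 0;0 0 0 0 0 0 0'
cat > st.py <<'E'
import sys,numpy as np
from h import arm,eyes
W=[];F=[]
for i in range(int(sys.argv[1])):
    eyes.get_image("top");s=arm.get_obs();W.append(s["wrist_torque"]);F.append(s["wrist_force"])
t=np.mean(W,0)
print("t %.2f"%s["t"],"F",np.mean(F,0).round(2),"T",t.round(3),"sd",np.std(W,0).round(3)[2],"rot",np.round(s["tcp_rot"],2),"q6 %.2f"%s["qpos"][5],"w %.4f g %.1f tau6 %.3f"%(s["width"],s["grip_force"],s["tau"][5]))
if len(sys.argv)>2 and t[2]>float(sys.argv[2]): sys.exit(1)
E
python3 st.py 6
```

```text
t: 7.55
tool_pos: [0.5198, 0.2152, 0.0251]
tcp_rot: [179.7, 0.0, 137.9]
wrist_force: [4.6, 3.8, -3.3]
width: 0.0132
grip_force: 30.0
t 7.85 F [ 4.11  4.48 -2.74] T [ 0.803 -0.723 -0.031] sd 0.035 rot [1.7967e+02 2.0000e-02 1.3791e+02] q6 -31.33 w 0.0134 g 30.0 tau6 -0.018
```

The wing is held (13 mm, 30 N), but the hand is pulled about 3 mm along +y. I'll recentre, then turn 0.55 rad, which is surely within the free travel.

```bash
python3 -m handwheel '0 0.001 0 0 0 0 0;0 0.002 0 0 0 0 0;0 0.003 0 0 0 0 0;0 0.003 0 0 0 0 0;0 0.003 0 0 0 0 0' && python3 st.py 3 && python3 -m handwheel '0 0 0 0 0 0.5 0;0 0 0 0 0 1 0;0 0 0 0 0 1.5 0;0 0 0 0 0 2 0;0 0 0 0 0 2 0;0 0 0 0 0 2 0' && python3 st.py 6
```

```text
t: 8.35
tool_pos: [0.5198, 0.2152, 0.025]
tcp_rot: [-180.0, -0.0, 137.9]
wrist_force: [0.6, 0.5, 1.3]
width: 0.0135
grip_force: 30.0
t 8.50 F [0.21 1.05 1.62] T [ 0.067  0.083 -0.063] sd 0.011 rot [-179.98   -0.    137.9 ] q6 -31.18 w 0.0134 g 30.0 tau6 -0.021
t: 9.1
tool_pos: [0.5202, 0.2155, 0.0249]
tcp_rot: [180.0, 0.0, 127.9]
wrist_force: [0.8, 1.6, 0.0]
width: 0.0136
grip_force: 30.0
t 9.40 F [1.23 2.07 0.79] T [ 0.286 -0.201  0.013] sd 0.035 rot [179.96   0.   127.91] q6 -21.19 w 0.0131 g 30.0 tau6 0.018
```

```bash
python3 -m handwheel '0 0.001 0 0 0 0.8 0;0 0.001 0 0 0 1.6 0;0 0.001 0 0 0 2.4 0;0 0.001 0 0 0 3.2 0;0 0.001 0 0 0 4 0;0 0.001 0 0 0 5 0;0 0.001 0 0 0 5 0;0 0.001 0 0 0 5 0' && python3 st.py 4 0.12 && python3 -m handwheel '0 0 0 0 0 0.5 0;0 0 0 0 0 1 0;0 0 0 0 0 1 0;0 0 0 0 0 1 0' && python3 st.py 4
```

```text
t: 10.2
tool_pos: [0.5215, 0.2162, 0.0249]
tcp_rot: [179.9, -0.0, 103.0]
wrist_force: [3.7, 2.0, -1.0]
width: 0.0133
grip_force: 30.0
t 10.40 F [ 4.51  2.1  -0.96] T [ 0.408 -0.795  0.018] sd 0.035 rot [ 1.7990e+02 -1.0000e-02  1.0294e+02] q6 3.82 w 0.0133 g 30.0 tau6 -0.003
t: 10.8
tool_pos: [0.5218, 0.2162, 0.025]
tcp_rot: [179.9, -0.0, 97.9]
wrist_force: [6.1, 3.2, -0.7]
width: 0.0131
grip_force: 30.0
t 11.00 F [ 5.05  2.38 -0.98] T [ 0.45  -0.927 -0.003] sd 0.017 rot [ 1.7987e+02 -2.0000e-02  9.7940e+01] q6 8.82 w 0.0133 g 30.0 tau6 0.008
```

Turned 40° with no bite, and the lateral pull is up to 5 N. I'll recentre, then take 5° steps, each gated on torque.

```bash
python3 -m handwheel '0.0005 0.0015 0 0 0 0 0;0.0005 0.0026 0 0 0 0 0;0.0005 0.0026 0 0 0 0.5 0;0.0005 0.0026 0 0 0 1 0;0.0005 0.0026 0 0 0 1 0;0.0005 0.0026 0 0 0 1 0' >/dev/null && python3 st.py 4 0.09 && python3 -m handwheel '0 0 0 0 0 0.5 0;0 0 0 0 0 1 0;0 0 0 0 0 1 0;0 0 0 0 0 1 0'  >/dev/null && python3 st.py 4 0.09 && python3 -m handwheel '0 0 0 0 0 0.5 0;0 0 0 0 0 1 0;0 0 0 0 0 1 0;0 0 0 0 0 1 0' >/dev/null && python3 st.py 4 0.09 && python3 -m handwheel '0 0 0 0 0 0.5 0;0 0 0 0 0 1 0;0 0 0 0 0 1 0;0 0 0 0 0 1 0' >/dev/null && python3 st.py 4 0.09
```

```text
t 11.80 F [-2.84 -1.18  4.49] T [-0.299  0.695 -0.001] sd 0.024 rot [-1.7988e+02  5.0000e-02  9.2930e+01] q6 13.85 w 0.0135 g 30.0 tau6 -0.004
t 12.40 F [-3.54 -2.08  4.96] T [-0.461  0.848 -0.057] sd 0.025 rot [-1.7992e+02  5.0000e-02  8.7960e+01] q6 18.81 w 0.0135 g 30.0 tau6 -0.026
t 13.00 F [-3.39 -2.43  5.04] T [-0.542  0.809 -0.026] sd 0.029 rot [-1.7997e+02  4.0000e-02  8.2970e+01] q6 23.80 w 0.0138 g 30.0 tau6 -0.016
t 13.60 F [-2.89 -3.68  4.83] T [-0.76   0.674  0.194] sd 0.029 rot [1.7999e+02 4.0000e-02 7.7940e+01] q6 28.83 w 0.0135 g 30.0 tau6 0.190
```

The taper bites: stopped torque is 0.19 on both sensors. I'll add 4° and read again.

```bash
python3 -m handwheel '0 0 0 0 0 0.3 0;0 0 0 0 0 0.55 0;0 0 0 0 0 0.8 0;0 0 0 0 0 0.8 0;0 0 0 0 0 0.8 0' >/dev/null && python3 st.py 8
```

```text
t 14.50 F [-2.07 -4.64  4.11] T [-0.966  0.541  0.232] sd 0.024 rot [1.7997e+02 3.0000e-02 7.3840e+01] q6 32.92 w 0.0130 g 30.0 tau6 0.235
```

```bash
python3 -m handwheel '0 0 0 0 0 0.3 0;0 0 0 0 0 0.55 0;0 0 0 0 0 0.8 0;0 0 0 0 0 0.8 0;0 0 0 0 0 0.8 0' >/dev/null && python3 st.py 8
```

```text
t 15.40 F [-1.65 -4.63  4.61] T [-0.982  0.459  0.289] sd 0.028 rot [1.7994e+02 2.0000e-02 6.9850e+01] q6 36.91 w 0.0133 g 30.0 tau6 0.278
```

```bash
python3 -m handwheel '0 0 0 0 0 0.2 0;0 0 0 0 0 0.25 0;0 0 0 0 0 0.25 0;0 0 0 0 0 0.25 0' >/dev/null && python3 st.py 10
```

```text
t 16.30 F [-1.5  -4.94  4.02] T [-1.021  0.422  0.307] sd 0.028 rot [1.7993e+02 2.0000e-02 6.8610e+01] q6 38.16 w 0.0134 g 30.0 tau6 0.303
```

The stopped torque of 0.305 means roughly 0.355–0.385 while turning, so the plug is snug. I'll release, lift, and look at the knob again.

```bash
python3 -m handwheel '0 0 0 0 0 0 0.3;0 0 0 0 0 0 0.6;0 0 0 0 0 0 0.8;0 0 0 0 0 0 0.8;0 0 0 0 0 0 0.8;0 0 0 0 0 0 0.8;0 0 -0.02 0 0 0 0.8;0 0 -0.05 0 0 0 0.8;0 0 -0.08 0 0 0 0.8;0 0 -0.11 0 0 0 0.8;0 0 -0.11 0 0 0 0.8;0 0 -0.11 0 0 0 0.8'
python3 - <<'E'
from h import *
np.set_printoptions(precision=4,suppress=True)
for c in ("side","top"):
    eyes.get_image(c)
    print(c,[(np.round(i["pixel"],1),round(i["p"],2)) for i in place_of(c,"feed_tip")[:2]])
print(at_z("side",[274.2,215],.12),arm.get_obs()["tcp_rot"])
E
```

```text
t: 17.5
tool_pos: [0.5236, 0.217, 0.1352]
tcp_rot: [179.9, -0.1, 68.6]
wrist_force: [-0.6, -0.0, -0.3]
width: 0.0751
grip_force: 0.0
side [(array([275.6, 215.1]), 0.66)]
top [(array([330.6, 243.6]), 0.57)]
[0.4895 0.0671 0.12  ] [-179.8225    0.1325   68.65  ]
```

```bash
python3 -m handwheel '-0.03 -0.005 0 0 0 1.5 0;-0.06 -0.01 0 0 0 3 0;-0.09 -0.015 0 0 0 4.5 0;-0.12 -0.02 0 0 0 6 0;-0.15 -0.025 0 0 0 7.5 0;-0.171 -0.028 0 0 0 9 0;-0.171 -0.028 0 0 0 10.5 0;-0.171 -0.028 0 0 0 12 0;-0.171 -0.028 0 0 0 13.7 0;-0.171 -0.028 0 0 0 13.7 0;-0.171 -0.028 0 0 0 13.7 0;-0.171 -0.028 0.02 0 0 13.7 0;-0.171 -0.028 0.045 0 0 13.7 0;-0.171 -0.028 0.066 0 0 13.7 0;-0.171 -0.028 0.066 0 0 13.7 0;-0.171 -0.028 0.066 0 0 13.7 0'
python3 - <<'E'
from h import *
a=eyes.get_image('side')[140:260,210:330,::-1];cv2.imwrite('pics/s7.png',cv2.resize(a,None,fx=4,fy=4))
E
```

```text
t: 19.3
tool_pos: [0.4347, 0.0678, 0.0687]
tcp_rot: [-180.0, 0.1, 0.2]
wrist_force: [-0.3, -0.4, 1.4]
width: 0.0003
grip_force: 0.0
```

View pics/s7.png

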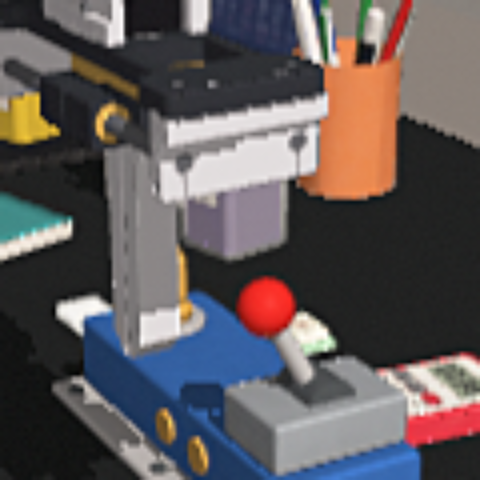

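The shut fingertips are at about px (247,227), on the near side of the knob at (276,216). Now I'll push along +x. That was my tenth picture, so from here I'll use the detectors and forces.

```bash
python3 -m handwheel '0.015 0 0 0 0 0 0;0.03 0 0 0 0 0 0;0.036 0 0 0 0 0 0;0.042 0 0 0 0 0 0;0.048 0 0 0 0 0 0;0.054 0 0 0 0 0 0;0.06 0 0 0 0 0 0;0.066 0 0 0 0 0 0;0.072 0 0 0 0 0 0;0.078 0 0 0 0 0 0;0.078 0 0 0 0 0 0;0.078 0 0 0 0 0 0'
python3 st.py 2; python3 - <<'E'
from h import *
for c in ("side","top"):
    eyes.get_image(c)
    print(c,[(np.round(i["pixel"],1),round(i["p"],2)) for i in place_of(c,"feed_tip")[:2]])
E
```

```text
t: 20.55
tool_pos: [0.5133, 0.0681, 0.0686]
tcp_rot: [-180.0, -0.0, 0.1]
wrist_force: [-0.7, -0.7, -0.6]
width: 0.0004
grip_force: 0.0
t 20.65 F [-0.44 -0.25  0.42] T [0.019 0.146 0.006] sd 0.01 rot [-1.7999e+02 -3.0000e-02  1.5000e-01] q6 91.12 w 0.0002 g 0.0 tau6 -0.000
side [(array([297.2, 208.9]), 0.7)]
top []
```

```bash
python3 -m handwheel '0.002 0 0 0 0 0 0;0.004 0 0 0 0 0 0;0.006 0 0 0 0 0 0;0.006 0 0 0 0 0 0' && python3 -m handwheel '0.002 0 0 0 0 0 0;0.004 0 0 0 0 0 0;0.004 0 0 0 0 0 0;0.004 0 0 0 0 0 0'; python3 st.py 3
```

```text
t: 21.25
tool_pos: [0.5188, 0.068, 0.0684]
tcp_rot: [-180.0, 0.1, 0.1]
wrist_force: [-1.3, -0.3, -2.0]
width: 0.0002
grip_force: 0.5
t: 21.65
tool_pos: [0.5211, 0.068, 0.0684]
tcp_rot: [-180.0, 0.3, 0.2]
wrist_force: [-5.6, -0.1, 1.0]
width: 0.0006
grip_force: 2.7
t 21.80 F [-5.59 -0.2   0.82] T [-0.067  1.18  -0.071] sd 0.019 rot [1.8e+02 2.5e-01 1.5e-01] q6 91.10 w 0.0006 g 2.7 tau6 -0.035
```

Force of 5.6 N means the lever is at its stop. I'll back off, rise well clear, and verify the knob position.

```bash
python3 -m handwheel '-0.02 0 0 0 0 0 0;-0.06 0 0 0 0 0 0;-0.1 0 0 0 0 0 0;-0.1 0 -0.05 0 0 0 0;-0.1 0 -0.1 0 0 0 0;-0.12 -0.05 -0.15 0 0 0 0;-0.14 -0.1 -0.15 0 0 0 0;-0.16 -0.15 -0.15 0 0 0 0;-0.18 -0.2 -0.15 0 0 0 0;-0.2 -0.25 -0.15 0 0 0 0;-0.2 -0.25 -0.15 0 0 0 0;-0.2 -0.25 -0.15 0 0 0 0'
python3 - <<'E'
from h import *
np.set_printoptions(precision=4,suppress=True)
t=cv2.imread("pics/t0.png")
r={}
for c in ("side","top"):
    im=eyes.get_image(c); x=place_of(c,"feed_tip"); r[c]=x[0]["pixel"] if x else None
    print(c,[(np.round(i["pixel"],1),round(i["p"],2)) for i in x[:2]])
if all(v is not None for v in r.values()): print(tri(r["side"],r["top"]))
for l in ("timer","green_cassette","pink_cassette","slides"):
    x=look_for("top",l);print(l,np.round(x[0]["pixel"],1) if x else None)
E
```

```text
t: 23.0
tool_pos: [0.321, 0.3211, 0.2192]
tcp_rot: [-179.9, -0.1, 0.5]
wrist_force: [-0.2, -0.9, -0.2]
width: 0.0004
grip_force: 0.0
side [(array([299.8, 211. ]), 0.56), (array([318.1, 242.4]), 0.17)]
top [(array([376.4, 224.3]), 0.66), (array([326.2, 216.2]), 0.65)]
(array([ 0.5001, -0.0085,  0.154 ]), np.float64(0.014371346606384857))
timer [287.5 183. ]
green_cassette [230.1 195.6]
pink_cassette [381.  226.8]
slides [194.5 240.8]
```

```bash
python3 - <<'E'
from h import *
eyes.get_image("side")
print(tri([299.8,211],[326.2,216.2]))
E
```

```text
(array([0.53799264, 0.06571982, 0.1163806 ]), np.float64(0.008430511138902322))
```

The knob is now at x 0.538, z 0.116, which matches the lever against its open stop. The bystanders are where they were, and nothing is being touched.

```bash
python3 -c "
from plant import arm
print(arm.job_done())"
```

```text
the job is handed in; nothing more can be done
None
```

The job is handed in with no verdict shown: I nipped the plug to an estimated 0.36–0.38 N m (0.305 read stopped), then threw the feed lever to its open stop; the bystanders look unmoved.

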